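Pack the leather stamps into their caddy

ROBOT

A 7-joint arm with a two-finger parallel gripper is mounted at the origin on the work surface. World frame = base frame: x ahead of the robot, y to its left, z up, the work surface at z = 0. Lengths are in mm, angles in rad, forces in N, time in s.
With the tool pointing down it reaches from about 400 to 875 mm from the base axis. Payload 4.4 kg.
Tool frame: the origin (TCP) lies at the very end of the fingers, on their centre line; the grasp point (between the pads) lies 19 mm behind it; z points along the fingers, y is the line along which they close (so a half turn about z gives the same grasp; the last joint's range is limited). The gripper opens to 85 mm and grips with 20 to 120 N. Pads are 22 mm wide; open, the fingers measure 114 mm over their backs; the gripper's body (76 mm by 85 mm) begins 54 mm behind the grasp point. The pads swing forward as they close: fully open they stand 13 mm farther back than shut.
Start: joints at [1.119, 0.628, 0.038, 1.517, -0.027, 0.996, -0.02], TCP at [244.623, -602.227, 231.313] pointing down, gripper open.
Joint ranges: [-3.06, 3.06], [-0.37, 2.12], [-1.25, 1.32], [0.18, 2.47], [-1.1, 4.24], [0.23, 1.98], [-2.94, 2.94]. Speed limits (rad/s): [2.57, 2.57, 3.14, 3.14, 3.14, 3.14, 3.14].

INTERFACE

Orientations are given as [roll, pitch, yaw] about the fixed x, y, z axes, in that order (R = Rz(yaw) Ry(pitch) Rx(roll)).
In Python, from cell import read_state, get_image, camera_info, finish_job gives the robot as it stands.
- The arm moves only by the tool play_rows, never from a script. Its argument "deltas" is one flat list of numbers, 7 for each row, row after row: the shift along the tool's x, y, z in mm, then the turn, a rotation vector about the tool's x, y, z in rad, then the opening, from 0 (shut) to 1 (fully open). In form: [dx, dy, dz, ax, ay, az, grip, dx, dy, dz, ax, ay, az, grip, ...]. A call has 1 to 10 rows; each row is the pose to reach, as a shift and turn from the pose commanded when the call began, along the tool's axes at that moment; what a row does not reach only later rows make up. A row lasts 1/8 s, in which the tool goes at most 62.5 mm and 10.7 degrees, less where a joint would pass 70% of its speed; a pose out of reach is approached as far as the arm can. A call with a gripper value outside its range is refused whole. The fingers move at their own pace and stop on an object; the grip force is fixed at half the most. Time passes only in rows, so rows that repeat a pose let the fingers close. It gives the time, the measured TCP pose, the force, the opening and the grip force at its end, in the units of the state.
- read_state(): the state, without advancing time (a new reading comes with each control period).
- get_image(name): name is "side" or "top"; returns the picture (420x560x3 uint8, red, green, blue); there is no depth.
- camera_info(name): a dict with "fx", "fy", "cx", "cy" (pixels), "T" (4x4, takes a point from camera to world coordinates). Camera axes: x right, y down, z forward; pixel columns grow to the right and rows downward; lengths in mm; the calibration is good to about 2 mm. A picture is of the moment at which its call begins. camera_info takes no time and is no camera call.
- finish_job(): hands the job in; it is judged then, once.
The state is a dict: "clock": time; "qpos": joint angles; "qd": joint speeds; "tau": joint torques, N m; "eef_pos": TCP position; "tool_rot": TCP orientation; "force": force on the tool from outside, world axes, zero at the start; "torque": the same for the moment, N m; "width": finger opening in mm; "gripper_force": force on a finger pad.
Only numpy, scipy, OpenCV 4.12 (cv2) and the standard library are available. Lean on these libraries where they do the work, as an engineer would, in place of code of your own. Each camera call takes 0.05 s, during which the arm holds its last target. There are 200 camera calls.

TASK

Put the brass leather stamps back in the wooden caddy, each standing upright on the floor of the bay cut to its own outline: large round, small round, square and long bar. Set them down rather than dropping them. The triangular and the cross-shaped stamp have no bay in this caddy: leave those two where they stand.

Things in the scene. Friction and masses are not known exactly. Their poses are not given: they have to be found in the camera images.
- round_large: (mm) Brass stamp with a large round foot, diameter 46. Origin: centre of the foot's underside, z up. 60 high: foot 10 thick, then a steel shank 14 x 14 on the foot's middle, its faces square to the body's x and y. Loose, about 220 g, upright on a pad 3 thick. Belongs in the large round bay.
- round_small: (mm) Brass stamp with a small round foot, diameter 30. Origin: centre of the foot's underside, z up. 60 high: foot 10 thick, then a steel shank 14 x 14 on the foot's middle, its faces square to the body's x and y. Loose, about 140 g, upright on a pad 3 thick. Belongs in the small round bay.
- square: (mm) Brass stamp with a square foot, 36 x 36. Origin: centre of the foot's underside, z up. 60 high: foot 10 thick, then a steel shank 14 x 14 on the foot's middle, its faces square to the body's x and y. Loose, about 190 g, upright on a pad 3 thick. Belongs in the square bay.
- bar: (mm) Brass stamp with a long bar foot, 62 (along its x) x 20 (its y). Origin: centre of the foot's underside, z up. 60 high: foot 10 thick, then a steel shank 14 x 14 on the foot's middle, its faces square to the body's x and y. Loose, about 180 g, upright on a pad 3 thick. Belongs in the long bay, lengthwise.
- triangle: (mm) Look-alike: brass stamp with a three-cornered foot, corners 28 from the axis. Origin: centre of the foot's underside, z up. 60 high: foot 10 thick, then a steel shank 14 x 14 on the foot's middle, its faces square to the body's x and y. Loose, about 170 g, upright on a pad 3 thick. It has no bay; it stays where it stands.
- cross: (mm) Look-alike: brass stamp with a plus-shaped foot, two crossed bars 50 x 16. Origin: centre of the foot's underside, z up. 60 high: foot 10 thick, then a steel shank 14 x 14 on the foot's middle, its faces square to the body's x and y. Loose, about 190 g, upright on a pad 3 thick. It has no bay; it stays where it stands.
- bay_round_large: (mm) Fixed light-wood block 98 (x) x 80 (y) x 18 high, one of four side by side, 2 by 2, in a dark wooden caddy (212 x 176 outside; which block lies where changes). Central recess 14 deep, round, diameter 66. Origin: centre of the block's underside, under the recess centre; z up. Recess floor 4 above the origin, block top 18, caddy rim 22.
- bay_round_small: (mm) Fixed light-wood block 98 (x) x 80 (y) x 18 high, one of four side by side, 2 by 2, in a dark wooden caddy (212 x 176 outside; which block lies where changes). Central recess 14 deep, round, diameter 48. Origin: centre of the block's underside, under the recess centre; z up. Recess floor 4 above the origin, block top 18, caddy rim 22.
- bay_square: (mm) Fixed light-wood block 98 (x) x 80 (y) x 18 high, one of four side by side, 2 by 2, in a dark wooden caddy (212 x 176 outside; which block lies where changes). Central recess 14 deep, square, 56 x 56, sides along the block's x and y. Origin: centre of the block's underside, under the recess centre; z up. Recess floor 4 above the origin, block top 18, caddy rim 22.
- bay_bar: (mm) Fixed light-wood block 98 (x) x 80 (y) x 18 high, one of four side by side, 2 by 2, in a dark wooden caddy (212 x 176 outside; which block lies where changes). Central recess 14 deep, oblong, 82 along the block's x by 40 along its y. Origin: centre of the block's underside, under the recess centre; z up. Recess floor 4 above the origin, block top 18, caddy rim 22.
Not all that is in view belongs to the job. What is shaped like the bar but turquoise is not meant.

How it is judged:
By the outcome, as a careful person would: the job done as asked, in the order asked, and still so for the second after the job is handed in, with the robot touching nothing.
It also fails if it takes over 128 s, if anything falls off the work surface, if the arm or the gripper's body presses on something with over 40 N, if the wrist force passes 120 N, or if a joint passes its speed limit or range.

## Working session

There is one attempt and no reset: what is moved stays moved. The work goes in short steps, Python scripts to look and compute and a tool call to move; the robot and the scene stay as the last step left them, time stands still between calls to the robot, and variables do not carry over. Pictures are saved under pics/ and viewed, at most 14 in all, crops included, and the job is handed in when it is done.

Besides the shell and the picture viewer there is one more tool, called as name(argument=value, ...) on one line, values as JSON. play_rows: Moves the arm, as the interface text tells. Its arguments: {"type":"object","properties":{"deltas":{"type":"array"}},"required":["deltas"]}

```bash
mkdir -p pics; ls; python3 - <<'E'
from cell import *
import cv2,numpy as np
for n in("top","side"):
    cv2.imwrite(f"pics/{n}0.png",get_image(n)[:,:,::-1])
    c=camera_info(n);print(n,c["fx"],c["fy"],c["cx"],c["cy"]);print(np.round(c["T"],3).tolist())
print(read_state())
E
```

```text
pics
top 499.9895715961546 499.9895715961546 279.93373298115336 206.53361218167458
[[-0.012, -0.985, 0.174, 329.353], [-1.0, 0.013, 0.008, 46.153], [-0.01, -0.174, -0.985, 1161.863], [0.0, 0.0, 0.0, 1.0]]
side 495.9793865888226 495.9793865888226 277.35757650616733 209.0864884577827
[[-0.843, -0.298, 0.447, 71.421], [-0.537, 0.499, -0.68, 761.986], [-0.021, -0.814, -0.581, 651.594], [0.0, 0.0, 0.0, 1.0]]
{'clock': 0.1, 'qpos': array([ 1.11919833,  0.62925574,  0.03846068,  1.51828066, -0.02702331,
        0.99631005, -0.01998883]), 'qd': array([ 4.98897485e-04, -2.23031176e-03,  1.05280629e-05, -3.05353838e-03,
       -6.46574784e-05,  4.92108000e-04, -7.28386399e-04]), 'tau': array([ 2.38928900e-03, -5.64533329e+01,  1.23013727e+00, -1.93972385e+01,
        1.12789683e-02,  5.43588380e-03, -7.84746049e-06]), 'eef_pos': array([ 244.40478561, -601.68442955,  230.47592334]), 'tool_rot': array([-3.13985709e+00,  7.85415326e-06,  3.85783324e-01]), 'force': array([-0.03003466, -0.57047166,  0.85929742]), 'torque': array([ 0.02728769, -0.03114128,  0.00891063]), 'gripper_force': 0.0, 'width': 85.48004476255015}
```

View pics/top0.png

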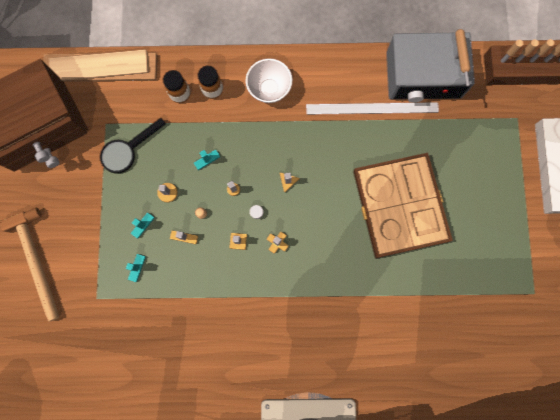

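View pics/side0.png

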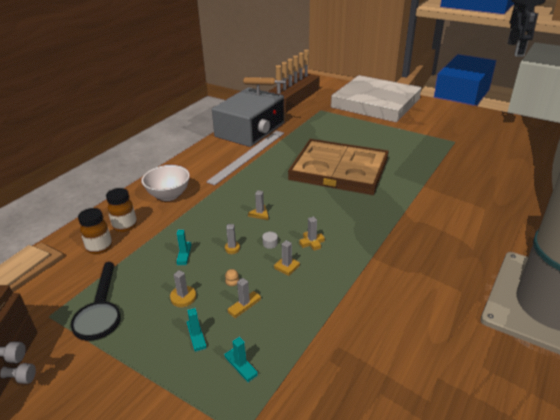

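The top view (up = +x, left = +y) shows these stamps: large round at (167,192), small round (233,188), bar (184,237), square (238,241), triangle (288,181) and cross (278,242). The caddy is near (403,205), turned about 12°. Its bays are large round top-left, long top-right, small round bottom-left and square bottom-right. The side view agrees.

```bash
cat > h.py <<'E'
from cell import *
import cv2,numpy as np
def ray(n,u,v,z):
    c=camera_info(n);T=np.array(c["T"])
    d=T[:3,:3]@[(u-c["cx"])/c["fx"],(v-c["cy"])/c["fy"],1];o=T[:3,3]
    return (o+d*(z-o[2])/d[2])[:2]
def masks(n):
    im=get_image(n);return im,cv2.cvtColor(im,cv2.COLOR_RGB2HSV)
E
python3 - <<'E'
from h import *
im,h=masks("top")
m=cv2.inRange(h,(12,150,100),(28,255,255));m[:150]=0;m[260:]=0;m[:,:120]=0;m[:,320:]=0
n,l,s,c=cv2.connectedComponentsWithStats(m)
for i in range(1,n):
    if s[i,4]>15:
        print(s[i],c[i],np.round(ray("top",*c[i],13)))
a=cv2.resize(im[140:270,120:310],None,fx=4,fy=4,interpolation=2)
b=cv2.resize(im[145:265,345:460],None,fx=5,fy=5,interpolation=2)
cv2.imwrite("pics/a.png",a[:,:,::-1]);cv2.imwrite("pics/b.png",b[:,:,::-1])
E
```

```text
[281 174  17  17  80] [287.8875 182.375 ] [590.  36.]
[158 183  19  19 163] [168.98773006 193.55214724] [567. 315.]
[228 185  12  10  32] [234.59375 191.3125 ] [570. 161.]
[171 231   7   9  23] [173.30434783 235.34782609] [468. 303.]
[279 233   7   7  29] [281.82758621 235.4137931 ] [464.  52.]
[186 234  11   9  69] [191.42028986 238.15942029] [461. 261.]
[231 234  15  15 111] [239.72072072 242.28828829] [450. 149.]
[268 235   6   7  25] [270.4  237.56] [460.  78.]
[279 241   8   9  39] [282.92307692 245.71794872] [440.  49.]
[270 245   8   8  35] [273.37142857 248.28571429] [435.  71.]
```

View pics/a.png

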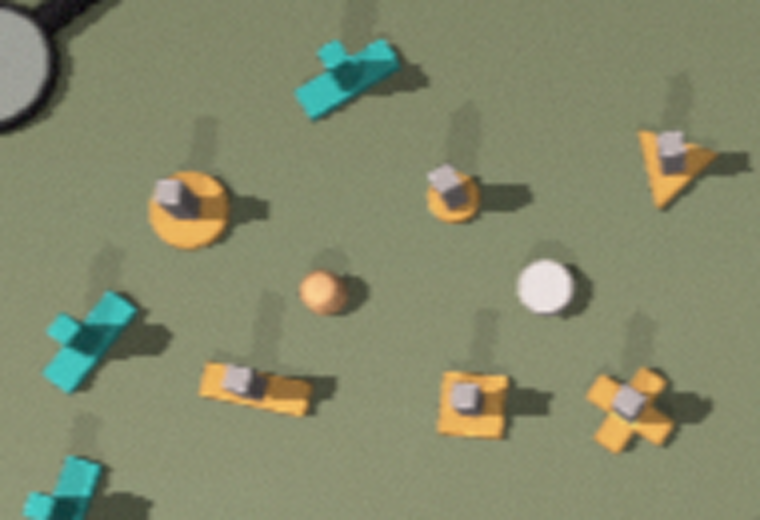

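View pics/b.png

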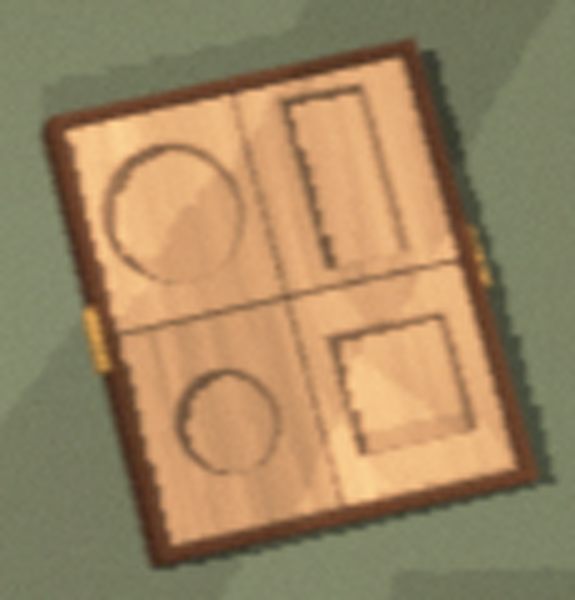

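The crops show clear shapes. Feet and shank tops can be segmented, and the caddy's rim corners sit at crop-b pixels about (45,120), (412,42), (535,480) and (155,565), with the seam crossing at (288,296).

```bash
python3 - <<'E'
from h import *
im=get_image("top");K=6
big=cv2.resize(im,None,fx=K,fy=K,interpolation=cv2.INTER_CUBIC);h=cv2.cvtColor(big,cv2.COLOR_RGB2HSV)
w=lambda u,v,z:ray("top",(u+.5)/K-.5,(v+.5)/K-.5,z)
br=cv2.inRange(h,(10,130,70),(28,255,255))
gr=cv2.inRange(h,(0,0,120),(180,60,255))
for nm,(x,y) in dict(RL=(169,193),RS=(234,191),SQ=(239,242),BAR=(184,238),TR=(288,182),CR=(277,242)).items():
    r=17
    def roi(m):
        o=np.zeros_like(m);s=np.s_[(y-r)*K:(y+r)*K,(x-r)*K:(x+r)*K];o[s]=m[s];return o
    p=cv2.findNonZero(roi(br)).reshape(-1,2);P=np.float32([w(*q,13) for q in cv2.convexHull(p).reshape(-1,2)])
    c,s,a=cv2.minAreaRect(P);print(nm,"foot",np.round(c,1),np.round(s,1),round(a,1),"circ",np.round(cv2.minEnclosingCircle(P)[0],1),round(cv2.minEnclosingCircle(P)[1],1))
    n,l,st,ce=cv2.connectedComponentsWithStats(roi(gr));i=1+np.argmax(st[1:,4])
    p=cv2.findNonZero((l==i).astype(np.uint8)).reshape(-1,2);P=np.float32([w(*q,63) for q in cv2.convexHull(p).reshape(-1,2)])
    c,s,a=cv2.minAreaRect(P);print("   top",np.round(c,1),np.round(s,1),round(a,1),"cen",np.round(w(*ce[i],63),1))
f=lambda u,v,z:ray("top",345-.4+u/5,145-.4+v/5,z)
C=[f(u,v,25) for u,v in[(45,120),(412,42),(535,480),(155,565)]]
for z0 in(0,3):
  C=np.array([f(u,v,22+z0) for u,v in[(45,120),(412,42),(535,480),(155,565)]])
  print(z0,np.round(C),"sides",[round(np.linalg.norm(C[i]-C[i-1])) for i in range(4)],"mean",C.mean(0).round(1),"angles",[np.degrees(np.arctan2(*(C[i]-C[i-1])[::-1])).round(1) for i in range(4)],"seam",f(288,296,18+z0).round(1))
print("LR",[f(*p,21).round(1) for p in[(173,213),(228,422)]])
for q in [[(285,100),(362,88),(405,252),(332,267)],[(333,338),(443,317),(475,430),(363,453)]]:
  Q=np.array([f(*p,21) for p in q]);print("rect",Q.mean(0).round(1),[round(np.linalg.norm(Q[i]-Q[i-1])) for i in range(4)])
E
```

```text
RL foot [569.6 318.5] [44.  45.8] 53.2 circ [570.1 319.8] 23.5
   top [559.  305.1] [80.3 76.6] 1.2 cen [558.8 306.5]
RS foot [573.3 163.6] [25.2 29.4] 25.0 circ [575.4 164.4] 15.1
   top [561.6 158.9] [76.5 78.6] 89.9 cen [560.6 160.9]
SQ foot [453.1 152.9] [37.4 36.2] 84.6 circ [453.2 153. ] 24.4
   top [446.5 147.3] [75.9 74.9] 89.3 cen [445.5 148.9]
BAR foot [463.8 278.6] [63.3 20.4] 78.4 circ [464.4 278.5] 32.1
   top [456.9 269.1] [77.6 75.2] 89.3 cen [456.6 270.3]
TR foot [597.9  40.7] [40.8 45.4] 43.2 circ [593.8  36.5] 26.3
   top [580.5  37. ] [76.6 78.1] 89.2 cen [579.9  38.7]
CR foot [449.1  62.4] [44.3 44.8] 9.8 circ [449.3  62.5] 25.9
   top [445.4  63.3] [75.  74.9] 89.2 cen [445.9  67. ]
0 [[ 618. -119.]
 [ 654. -292.]
 [ 446. -335.]
 [ 410. -161.]] sides [213, 177, 212, 178] mean [ 532.1 -226.8] angles [np.float64(11.4), np.float64(-78.5), np.float64(-168.3), np.float64(101.8)] seam [ 533.8 -228.6]
3 [[ 618. -118.]
 [ 653. -292.]
 [ 446. -334.]
 [ 410. -160.]] sides [212, 177, 211, 178] mean [ 531.6 -226.1] angles [np.float64(11.4), np.float64(-78.5), np.float64(-168.3), np.float64(101.8)] seam [ 533.3 -227.9]
LR [array([ 573.3, -176.6]), array([ 475. , -197.2])]
rect [ 589.7 -257.9] [82, 37, 80, 35]
rect [ 491.4 -278.6] [55, 52, 54, 53]
```

```bash
python3 - <<'E'
from h import *
im=get_image("top");K=6
big=cv2.resize(im,None,fx=K,fy=K,interpolation=cv2.INTER_CUBIC)
w=lambda u,v,z:ray("top",(u+.5)/K-.5,(v+.5)/K-.5,z)
B=big.astype(int);r_,g_,b_=B[...,0],B[...,1],B[...,2]
gr=((b_>118)&(abs(r_-b_)<30)&(b_>g_-8)).astype(np.uint8)
for nm,(x,y) in dict(RL=(164,188),RS=(231,185),SQ=(236,239),BAR=(179,235),TR=(288,176),CR=(277,240)).items():
    r=10
    s=np.s_[(y-r)*K:(y+r)*K,(x-r)*K:(x+r)*K];o=np.zeros_like(gr);o[s]=gr[s]
    n,l,st,ce=cv2.connectedComponentsWithStats(o);i=1+np.argmax(st[1:,4])
    p=cv2.findNonZero((l==i).astype(np.uint8)).reshape(-1,2);P=np.float32([w(*q,63) for q in cv2.convexHull(p).reshape(-1,2)])
    c,s,a=cv2.minAreaRect(P);print(nm,np.round(c,1),np.round(s,1),round(a,1),"cen",np.round(w(*ce[i],63),1))
vis=cv2.resize(im,None,fx=1,fy=1)
crop=lambda x,y:cv2.resize(im[y-15:y+15,x-15:x+15],(380,290*1),interpolation=2)
cv2.imwrite("pics/c.png",np.hstack([cv2.resize(im[y-14:y+14,x-14:x+14],(390,390),interpolation=2) for x,y in((168,191),(233,188))])[:,:,::-1])
E
```

```text
RL [570.  320.4] [12.2 14.1] 87.1 cen [570.1 320.2]
RS [575.7 165. ] [13.4 13.4] 29.3 cen [575.8 165.3]
SQ [452.  152.5] [12.5 13.3] 89.3 cen [452.4 152.8]
BAR [463.5 278.5] [12.  14.3] 74.8 cen [463.7 278.3]
TR [594.   36.7] [14.6 12.5] 2.2 cen [593.8  37. ]
CR [447.8  63. ] [13.  14.6] 55.7 cen [447.9  62.6]
```

View pics/c.png

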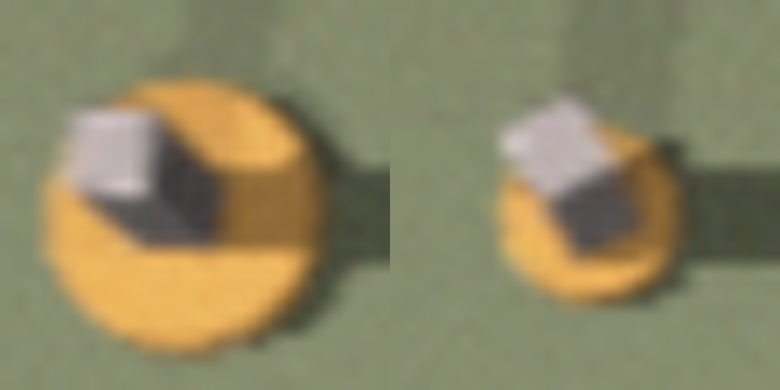

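```bash
cat >> h.py <<'E'
def go(x,y,z,yawdeg):
    s=read_state();p=np.array(s["eef_pos"]);a=s["tool_rot"][2];c,n=np.cos(a),np.sin(a)
    d=np.array([x,y,z])-p;dy=(np.radians(yawdeg)-a+np.pi)%(2*np.pi)-np.pi
    print("t",round(s["clock"],2),"pos",p.round(1),"rpy",np.degrees(s["tool_rot"]).round(1),"q",s["qpos"].round(2),"F",s["force"].round(1),"w",round(s["width"],1))
    print("DELTA",round(c*d[0]+n*d[1],1),round(n*d[0]-c*d[1],1),round(-d[2],1),"az",round(-dy,3))
E
python3 -c "
from h import *
go(500,-100,180,60);go(570,320,140,87)"
```

```text
t 0.25 pos [ 244.5 -602.   230.9] rpy [-180.    -0.    22.1] q [ 1.12  0.63  0.04  1.52 -0.03  1.   -0.02] F [ 0.4 -0.2  0.1] w 85.5
DELTA 425.6 -369.0 50.9 az -0.661
t 0.25 pos [ 244.5 -602.   230.9] rpy [-180.    -0.    22.1] q [ 1.12  0.63  0.04  1.52 -0.03  1.   -0.02] F [ 0.4 -0.2  0.1] w 85.5
DELTA 648.5 -731.8 90.9 az -1.133
```

play_rows(deltas=[425, -369, 50, 0, 0, -0.66, 0.5, 425, -369, 50, 0, 0, -0.66, 0.5, 425, -369, 50, 0, 0, -0.66, 0.5, 425, -369, 50, 0, 0, -0.66, 0.5, 425, -369, 50, 0, 0, -0.66, 0.5, 425, -369, 50, 0, 0, -0.66, 0.5, 425, -369, 50, 0, 0, -0.66, 0.5, 425, -369, 50, 0, 0, -0.66, 0.5, 425, -369, 50, 0, 0, -0.66, 0.5, 425, -369, 50, 0, 0, -0.66, 0.5])

```text
clock: 1.5
eef_pos: [501.8, -94.1, 181.1]
tool_rot: [-3.141, -0.003, 1.056]
force: [-0.1, -0.7, -0.9]
width: 42.8
gripper_force: 0.0
```

```bash
python3 -c "
from h import *
go(570,320,120,87)"
```

```text
t 1.5 pos [501.8 -94.1 181.1] rpy [-180.    -0.2   60.5] q [ 0.24  0.5  -0.15  1.95  0.11  0.69 -0.49] F [-0.1 -0.7 -0.9] w 42.8
DELTA 394.0 -144.6 61.1 az -0.463
```

play_rows(deltas=[394, -145, 61, 0, 0, -0.46, 0.5, 394, -145, 61, 0, 0, -0.46, 0.5, 394, -145, 61, 0, 0, -0.46, 0.5, 394, -145, 61, 0, 0, -0.46, 0.5, 394, -145, 61, 0, 0, -0.46, 0.5, 394, -145, 61, 0, 0, -0.46, 0.5, 394, -145, 61, 0, 0, -0.46, 0.5, 394, -145, 61, 0, 0, -0.46, 0.5, 394, -145, 61, 0, 0, -0.46, 0.5, 394, -145, 61, 0, 0, -0.46, 0.5])

```text
clock: 2.75
eef_pos: [572.3, 310.4, 120.5]
tool_rot: [3.141, 0.002, 1.503]
force: [0.0, -0.4, -0.8]
width: 43.0
gripper_force: 0.0
```

```bash
python3 -c "
from h import *
go(570,320,120,87)
go(570,320,27,87)
cv2.imwrite('pics/d.png',cv2.resize(get_image('side')[180:340,80:300],None,fx=3,fy=3,interpolation=2)[:,:,::-1])"
```

```text
t 2.75 pos [572.3 310.4 120.5] rpy [1.80e+02 1.00e-01 8.61e+01] q [-0.42  0.76 -0.21  1.61  0.21  0.8  -0.79] F [ 0.  -0.4 -0.8] w 43.0
DELTA 9.4 -2.9 0.5 az -0.016
t 2.75 pos [572.3 310.4 120.5] rpy [1.80e+02 1.00e-01 8.61e+01] q [-0.42  0.76 -0.21  1.61  0.21  0.8  -0.79] F [ 0.  -0.4 -0.8] w 43.0
DELTA 9.4 -2.9 93.5 az -0.016
```

View pics/d.png

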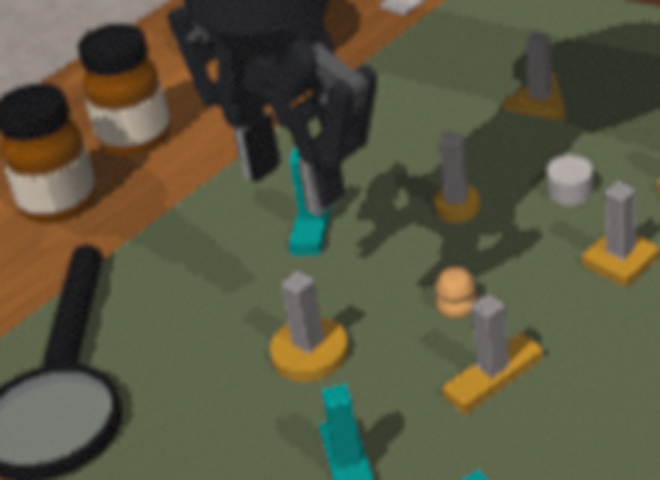

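The picture shows the open fingers hovering above the large round stamp (about (305,320) in the crop) and nothing touched. I'll let it settle before descending.

play_rows(deltas=[0, 0, 0, 0, 0, 0, 0.5, 0, 0, 0, 0, 0, 0, 0.5, 0, 0, 0, 0, 0, 0, 0.5])

```text
clock: 3.18
eef_pos: [571.6, 313.1, 120.4]
tool_rot: [3.141, -0.0, 1.506]
force: [0.6, 0.5, 0.5]
width: 42.7
gripper_force: 0.0
```

```bash
python3 -c "
from h import *
go(570,320,27,87)"
```

```text
t 3.17 pos [571.6 313.1 120.4] rpy [180.   -0.   86.3] q [-0.42  0.76 -0.22  1.61  0.21  0.8  -0.79] F [0.6 0.5 0.5] w 42.7
DELTA 6.8 -2.0 93.4 az -0.013
```

play_rows(deltas=[6.8, -2, 0, 0, 0, -0.013, 0.5, 6.8, -2, 25, 0, 0, -0.013, 0.5, 6.8, -2, 50, 0, 0, -0.013, 0.5, 6.8, -2, 70, 0, 0, -0.013, 0.5, 6.8, -2, 85, 0, 0, -0.013, 0.5, 6.8, -2, 93, 0, 0, -0.013, 0.5, 6.8, -2, 93, 0, 0, -0.013, 0.5, 6.8, -2, 93, 0, 0, -0.013, 0.5])

```text
clock: 4.18
eef_pos: [570.6, 320.5, 28.1]
tool_rot: [3.14, -0.001, 1.519]
force: [-0.1, -0.2, 0.1]
width: 42.6
gripper_force: 0.0
```

```bash
python3 -c "
from h import *
go(570,320,27,87)
cv2.imwrite('pics/e.png',cv2.resize(get_image('side')[180:340,80:300],None,fx=3,fy=3,interpolation=2)[:,:,::-1])"
```

```text
t 4.17 pos [570.6 320.5  28.1] rpy [179.9  -0.   87. ] q [-0.45  0.89 -0.19  1.64  0.25  0.63 -0.82] F [-0.1 -0.2  0.1] w 42.6
DELTA -0.5 -0.5 1.1 az 0.0
```

View pics/e.png

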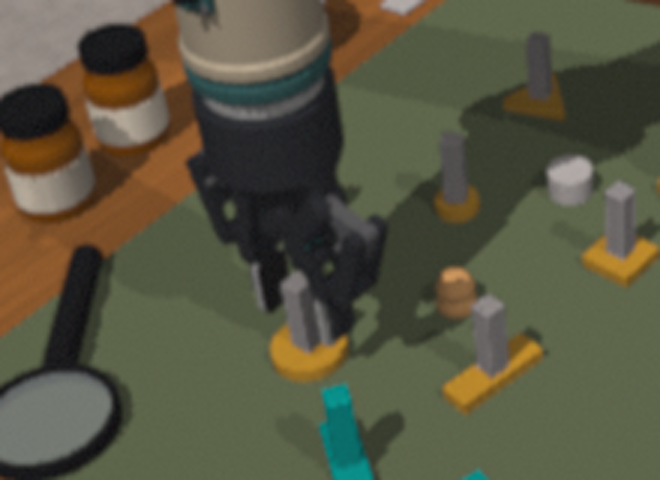

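The fingers straddle the shank at (298,310) in the crop, so I close now.

play_rows(deltas=[0, 0, 0, 0, 0, 0, 0, 0, 0, 0, 0, 0, 0, 0, 0, 0, 0, 0, 0, 0, 0, 0, 0, 0, 0, 0, 0, 0, 0, 0, -10, 0, 0, 0, 0, 0, 0, -35, 0, 0, 0, 0, 0, 0, -65, 0, 0, 0, 0, 0, 0, -95, 0, 0, 0, 0, 0, 0, -95, 0, 0, 0, 0, 0, 0, -95, 0, 0, 0, 0])

```text
clock: 5.48
eef_pos: [569.2, 319.4, 121.3]
tool_rot: [-3.14, 0.001, 1.519]
force: [-0.5, -1.0, -3.2]
width: 13.4
gripper_force: 58.6
```

```bash
python3 -c "
from h import *
s=read_state();print(s['gripper_force'])
go(572.5,-178,122,87)
cv2.imwrite('pics/f.png',cv2.resize(get_image('side')[120:340,80:300],None,fx=2.5,fy=2.5,interpolation=2)[:,:,::-1])"
```

```text
58.59528064727783
t 5.47 pos [569.2 319.4 121.3] rpy [-1.799e+02  1.000e-01  8.700e+01] q [-0.43  0.76 -0.22  1.6   0.21  0.8  -0.79] F [-0.5 -1.  -3.2] w 13.4
DELTA -496.6 29.2 -0.7 az 0.0
```

View pics/f.png

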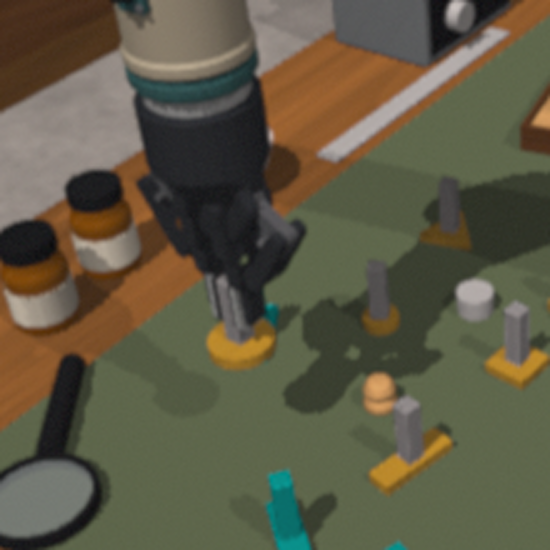

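The stamp is lifted upright, foot at crop (241,340). Carrying it to the large round bay.

play_rows(deltas=[-30, 2, 0, 0, 0, 0, 0, -80, 5, 0, 0, 0, 0, 0, -135, 8, 0, 0, 0, 0, 0, -190, 11, 0, 0, 0, 0, 0, -245, 14, 0, 0, 0, 0, 0, -300, 17, 0, 0, 0, 0, 0, -355, 20, 0, 0, 0, 0, 0, -405, 24, 0, 0, 0, 0, 0, -455, 27, 0, 0, 0, 0, 0, -496.5, 29, 0, 0, 0, 0, 0])

```text
clock: 6.78
eef_pos: [571.9, -179.6, 120.8]
tool_rot: [-3.139, -0.0, 1.517]
force: [0.3, -0.5, -2.1]
width: 12.9
gripper_force: 58.6
```

play_rows(deltas=[0, 0, 0, 0, 0, 0, 0, 0, 0, 0, 0, 0, 0, 0, 0, 0, 0, 0, 0, 0, 0])

```text
clock: 7.15
eef_pos: [573.1, -175.2, 121.8]
tool_rot: [-3.141, -0.001, 1.521]
force: [0.4, 0.2, -2.2]
width: 13.2
gripper_force: 58.6
```

```bash
python3 -c "
from h import *
print(ray('side',176.4,256,103))
go(572.5,-178,32,87)
im=get_image('side');a=im[60:260,270:470]
b=get_image('top')[130:280,320:470]
cv2.imwrite('pics/g.png',np.hstack([cv2.resize(a,(390,390)),cv2.resize(b,(390,390))])[:,:,::-1])"
```

```text
[566.83322132 322.62041502]
t 7.15 pos [ 573.1 -175.2  121.8] rpy [-1.799e+02 -1.000e-01  8.720e+01] q [ 0.43  0.71 -0.29  1.76  0.28  0.72 -0.05] F [ 0.4  0.2 -2.2] w 13.2
DELTA -2.8 -0.4 89.8 az 0.003
```

View pics/g.png

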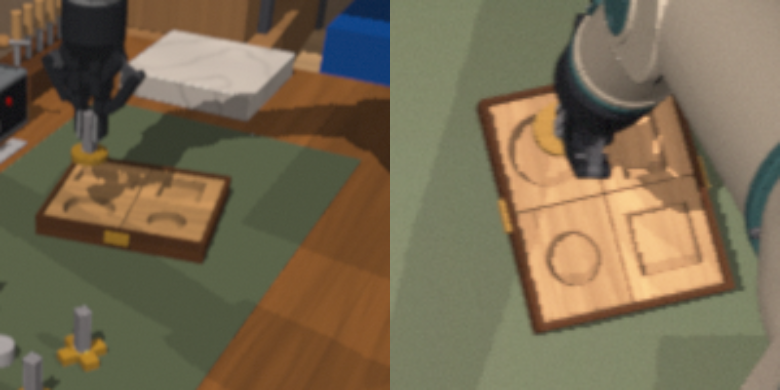

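The side half of the picture shows the foot at (90,155), upright over the caddy. The top half shows it over the large round bay. Lowering gently.

play_rows(deltas=[-2.8, 0, 0, 0, 0, 0, 0, -2.8, 0, 25, 0, 0, 0, 0, -2.8, 0, 50, 0, 0, 0, 0, -2.8, 0, 70, 0, 0, 0, 0, -2.8, 0, 80, 0, 0, 0, 0, -2.8, 0, 85, 0, 0, 0, 0, -2.8, 0, 88.5, 0, 0, 0, 0, -2.8, 0, 88.5, 0, 0, 0, 0, -2.8, 0, 88.5, 0, 0, 0, 0])

```text
clock: 8.38
eef_pos: [572.9, -179.9, 37.9]
tool_rot: [3.141, 0.001, 1.519]
force: [-8.8, 1.3, 24.7]
width: 12.8
gripper_force: 62.3
```

play_rows(deltas=[0, 0, 0.8, 0, 0, 0, 0, 0, 0, 0.8, 0, 0, 0, 0])

```text
clock: 8.62
eef_pos: [572.9, -179.9, 37.8]
tool_rot: [3.141, 0.002, 1.519]
force: [-10.7, 2.5, 31.0]
width: 12.9
gripper_force: 63.4
```

play_rows(deltas=[0, 0, -5, 0, 0, 0, 0, 0, 0, -5, 0, 0, 0, 0, 0, 0, -5, 0, 0, 0, 0])

```text
clock: 9.0
eef_pos: [573.2, -180.2, 38.0]
tool_rot: [3.141, 0.0, 1.519]
force: [-0.9, -0.4, 3.3]
width: 13.1
gripper_force: 59.4
```

```bash
python3 -c "
from h import *
go(572.5,-178,32,87)
im=get_image('side');a=im[90:210,280:400]
b=get_image('top')[150:250,350:450]
cv2.imwrite('pics/i.png',np.hstack([cv2.resize(a,(400,400),interpolation=2),cv2.resize(b,(400,400),interpolation=2)])[:,:,::-1])"
```

```text
t 9.0 pos [ 573.2 -180.2   38. ] rpy [180.   0.  87.] q [ 0.4   0.83 -0.24  1.79  0.33  0.56 -0.09] F [-0.9 -0.4  3.3] w 13.1
DELTA 2.1 -0.8 6.0 az 0.0
```

View pics/i.png

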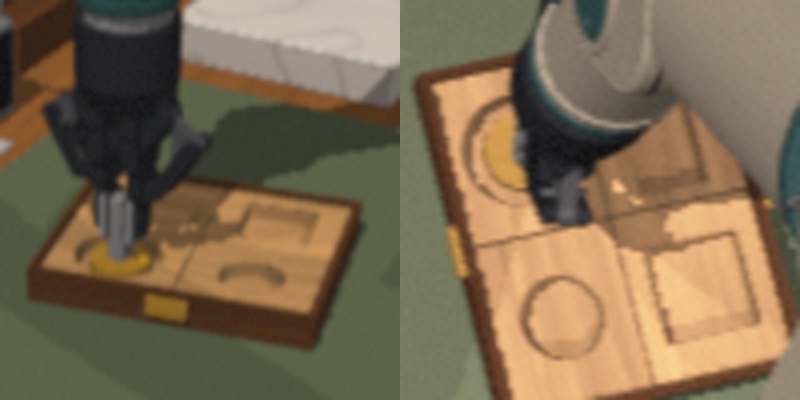

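The foot lies inside the large recess: side half at (120,260), top half centred near (524,148) against a recess centre of about (525,150). So the contact is the floor, and I release.

play_rows(deltas=[0, 0, 1, 0, 0, 0, 0, 0, 0, 1, 0, 0, 0, 0.1, 0, 0, 1, 0, 0, 0, 0.3, 0, 0, 1, 0, 0, 0, 0.5, 0, 0, 1, 0, 0, 0, 0.5, 0, 0, 1, 0, 0, 0, 0.5])

```text
clock: 9.85
eef_pos: [572.9, -180.0, 36.8]
tool_rot: [-3.141, -0.0, 1.519]
force: [-0.1, 0.6, -0.8]
width: 42.5
gripper_force: 0.0
```

play_rows(deltas=[0, 0, -10, 0, 0, 0, 0.5, 0, 0, -40, 0, 0, 0, 0.5, 0, 0, -90, 0, 0, 0, 0.5, 0, 0, -100, 0, 0, 0, 0.5, 60, 0, -100, 0, 0, 0, 0.5, 110, 0, -100, 0, 0, 0, 0.5, 160, 0, -100, 0, 0, -0.15, 0.5, 210, 0, -100, 0, 0, -0.3, 0.5, 250, 0, -100, 0, 0, -0.3, 0.5, 250, 0, -100, 0, 0, -0.3, 0.5])

```text
clock: 11.1
eef_pos: [585.6, 74.9, 137.2]
tool_rot: [3.141, -0.003, 1.826]
force: [-0.1, -1.8, 0.4]
width: 42.2
gripper_force: 0.0
```

```bash
python3 -c "
from h import *
go(575.5,165,120,119)
im=get_image('side');a=im[90:210,280:400]
b=get_image('top')[150:250,350:450]
cv2.imwrite('pics/j.png',np.hstack([cv2.resize(a,(400,400),interpolation=2),cv2.resize(b,(400,400),interpolation=2)])[:,:,::-1])"
```

```text
t 11.1 pos [585.6  74.9 137.2] rpy [179.9  -0.2 104.6] q [ 0.05  0.68 -0.35  1.77  0.32  0.75 -0.22] F [-0.1 -1.8  0.4] w 42.2
DELTA 89.8 13.0 17.2 az -0.251
```

View pics/j.png

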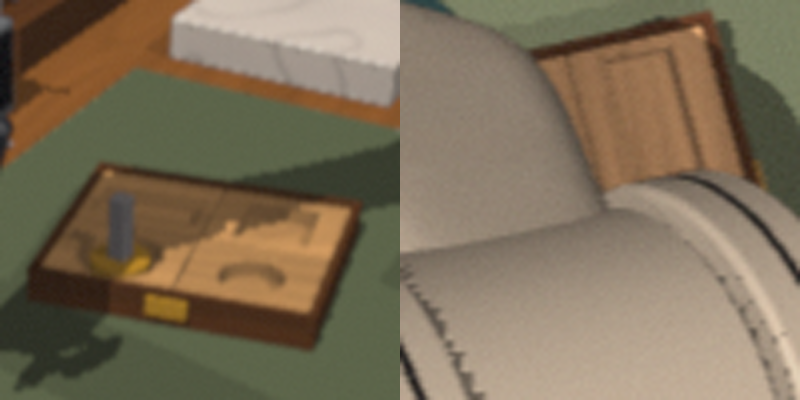

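The side view shows the large round stamp standing upright in its recess (top at (121,194) in the crop). Checking its height by ray, then on to the small round.

play_rows(deltas=[45, 6, 10, 0, 0, -0.12, 0.5, 90, 13, 17, 0, 0, -0.25, 0.5, 90, 13, 17, 0, 0, -0.25, 0.5, 90, 13, 17, 0, 0, -0.25, 0.5, 90, 13, 17, 0, 0, -0.25, 0.5, 90, 13, 17, 0, 0, -0.25, 0.5])

```text
clock: 11.95
eef_pos: [576.9, 158.4, 120.1]
tool_rot: [-3.141, 0.001, 2.066]
force: [-0.3, 0.4, -0.2]
width: 42.7
gripper_force: 0.0
```

```bash
python3 -c "
from h import *
for z in(64,67,70,73):print(z,ray('side',316.3,148,z).round(1))
go(575.5,165,27,119)"
```

```text
64 [ 579.8 -192.6]
67 [ 577.2 -187.7]
70 [ 574.6 -182.8]
73 [ 572. -178.]
t 11.95 pos [576.9 158.4 120.1] rpy [-180.     0.   118.4] q [-0.07  0.72 -0.4   1.76  0.39  0.74 -0.17] F [-0.3  0.4 -0.2] w 42.7
DELTA 6.5 1.9 93.1 az -0.011
```

play_rows(deltas=[6.5, 1.9, 0, 0, 0, -0.011, 0.5, 6.5, 1.9, 25, 0, 0, -0.011, 0.5, 6.5, 1.9, 50, 0, 0, -0.011, 0.5, 6.5, 1.9, 70, 0, 0, -0.011, 0.5, 6.5, 1.9, 85, 0, 0, -0.011, 0.5, 6.5, 1.9, 93, 0, 0, -0.011, 0.5, 6.5, 1.9, 93, 0, 0, -0.011, 0.5, 6.5, 1.9, 93, 0, 0, -0.011, 0.5])

```text
clock: 12.95
eef_pos: [575.6, 166.9, 27.7]
tool_rot: [3.14, 0.0, 2.08]
force: [-0.0, 0.6, 0.5]
width: 42.8
gripper_force: 0.0
```

play_rows(deltas=[0, 0, 0, 0, 0, 0, 0, 0, 0, 0, 0, 0, 0, 0, 0, 0, 0, 0, 0, 0, 0, 0, 0, 0, 0, 0, 0, 0, 0, 0, -10, 0, 0, 0, 0, 0, 0, -35, 0, 0, 0, 0, 0, 0, -65, 0, 0, 0, 0, 0, 0, -100, 0, 0, 0, 0, 0, 0, -100, 0, 0, 0, 0, 0, 0, -100, 0, 0, 0, 0])

```text
clock: 14.2
eef_pos: [574.3, 166.1, 126.4]
tool_rot: [-3.14, -0.0, 2.08]
force: [0.2, -0.2, -2.8]
width: 13.2
gripper_force: 58.7
```

```bash
cat >> h.py <<'E'
def brass(n,z,xy,r=25):
    im,h=masks(n);m=cv2.inRange(h,(10,130,60),(28,255,255))
    k,l,s,c=cv2.connectedComponentsWithStats(m)
    for i in range(1,k):
        w=ray(n,*c[i],z)
        if s[i,4]>25 and np.hypot(*(w-xy))<r:print(n,"brass",s[i],w.round(1))
E
python3 -c "
from h import *
go(476,-197.5,127,119)
p=read_state()['eef_pos'];brass('side',p[2]-28+10,p[:2])"
```

```text
t 14.2 pos [574.3 166.1 126.4] rpy [-179.9   -0.   119.2] q [-0.08  0.71 -0.41  1.76  0.39  0.76 -0.17] F [ 0.2 -0.2 -2.8] w 13.2
DELTA -269.7 -263.0 -0.6 az 0.003
side brass [221 203  16  12 114] [568.4 173.2]
```

play_rows(deltas=[-20, -20, 0, 0, 0, 0, 0, -55, -54, 0, 0, 0, 0, 0, -92, -90, 0, 0, 0, 0, 0, -130, -127, 0, 0, 0, 0, 0, -168, -164, 0, 0, 0, 0, 0, -206, -201, 0, 0, 0, 0, 0, -242, -236, 0, 0, 0, 0, 0, -269.5, -263, 0, 0, 0, 0, 0, -269.5, -263, 0, 0, 0, 0, 0, -269.5, -263, 0, 0, 0, 0, 0])

```text
clock: 15.5
eef_pos: [476.3, -196.0, 126.2]
tool_rot: [-3.141, -0.002, 2.08]
force: [0.5, 0.6, -2.8]
width: 12.9
gripper_force: 58.8
```

play_rows(deltas=[0, 0, 0, 0, 0, 0, 0, 0, 0, 0, 0, 0, 0, 0])

```text
clock: 15.75
eef_pos: [477.1, -195.6, 126.9]
tool_rot: [3.141, -0.0, 2.082]
force: [0.5, -0.2, -1.3]
width: 13.0
gripper_force: 58.8
```

```bash
python3 -c "
from h import *
go(476,-197.5,38.5,119)"
```

```text
t 15.75 pos [ 477.1 -195.6  126.9] rpy [180.   -0.  119.3] q [ 0.64  0.63 -0.45  1.98  0.45  0.63  0.4 ] F [ 0.5 -0.2 -1.3] w 13.0
DELTA -1.1 -1.9 88.4 az 0.005
```

play_rows(deltas=[0.5, -2, 0, 0, 0, 0, 0, 0.5, -2, 25, 0, 0, 0, 0, 0.5, -2, 50, 0, 0, 0, 0, 0.5, -2, 70, 0, 0, 0, 0, 0.5, -2, 80, 0, 0, 0, 0, 0.5, -2, 85, 0, 0, 0, 0, 0.5, -2, 87, 0, 0, 0, 0, 0.5, -2, 87, 0, 0, 0, 0])

```text
clock: 16.75
eef_pos: [475.1, -197.5, 40.4]
tool_rot: [3.141, 0.001, 2.08]
force: [-0.8, 0.5, -2.9]
width: 13.2
gripper_force: 58.8
```

play_rows(deltas=[0, 0, 1, 0, 0, 0, 0, 0, 0, 2, 0, 0, 0, 0, 0, 0, 2, 0, 0, 0, 0])

```text
clock: 17.12
eef_pos: [474.8, -197.4, 38.1]
tool_rot: [3.142, 0.0, 2.08]
force: [0.6, 0.4, -1.7]
width: 13.1
gripper_force: 58.8
```

play_rows(deltas=[0, 0, 1, 0, 0, 0, 0, 0, 0, 1.5, 0, 0, 0, 0, 0, 0, 1.5, 0, 0, 0, 0])

```text
clock: 17.5
eef_pos: [474.9, -197.4, 37.6]
tool_rot: [-3.142, 0.001, 2.08]
force: [-1.8, 2.0, 9.8]
width: 13.3
gripper_force: 60.7
```

play_rows(deltas=[0, 0, -0.5, 0, 0, 0, 0, 0, 0, -0.5, 0, 0, 0, 0.1, 0, 0, -0.5, 0, 0, 0, 0.3, 0, 0, -0.5, 0, 0, 0, 0.5, 0, 0, -0.5, 0, 0, 0, 0.5, 0, 0, -10, 0, 0, 0, 0.5, 0, 0, -40, 0, 0, 0, 0.5, 0, 0, -90, 0, 0, 0, 0.5, 0, 0, -90, 0, 0, 0, 0.5, 0, 0, -90, 0, 0, 0, 0.5])

```text
clock: 18.75
eef_pos: [474.4, -197.6, 126.7]
tool_rot: [-3.141, 0.0, 2.079]
force: [-0.2, -0.3, -0.0]
width: 42.7
gripper_force: 0.0
```

```bash
python3 -c "
from h import *
go(452.5,153,120,85)"
```

```text
t 18.75 pos [ 474.4 -197.6  126.7] rpy [-180.     0.   119.1] q [ 0.65  0.63 -0.46  1.99  0.46  0.63  0.4 ] F [-0.2 -0.3 -0. ] w 42.7
DELTA 316.9 151.6 6.7 az 0.596
```

play_rows(deltas=[317, 152, 7, 0, 0, 0.596, 0.5, 317, 152, 7, 0, 0, 0.596, 0.5, 317, 152, 7, 0, 0, 0.596, 0.5, 317, 152, 7, 0, 0, 0.596, 0.5, 317, 152, 7, 0, 0, 0.596, 0.5, 317, 152, 7, 0, 0, 0.596, 0.5, 317, 152, 7, 0, 0, 0.596, 0.5, 317, 152, 7, 0, 0, 0.596, 0.5, 317, 152, 7, 0, 0, 0.596, 0.5, 317, 152, 7, 0, 0, 0.596, 0.5])

```text
clock: 20.0
eef_pos: [453.2, 152.2, 119.4]
tool_rot: [-3.141, 0.001, 1.481]
force: [0.4, -0.7, 0.2]
width: 42.4
gripper_force: 0.0
```

```bash
python3 -c "
from h import *
go(452.5,153,27,85)"
```

```text
t 20.0 pos [453.2 152.2 119.4] rpy [-180.     0.    84.9] q [-0.24  0.57 -0.21  2.09  0.24  0.5  -0.71] F [ 0.4 -0.7  0.2] w 42.4
DELTA 0.8 -0.7 92.4 az -0.002
```

play_rows(deltas=[0.5, -0.5, 0, 0, 0, 0, 0.5, 0.5, -0.5, 25, 0, 0, 0, 0.5, 0.5, -0.5, 50, 0, 0, 0, 0.5, 0.5, -0.5, 70, 0, 0, 0, 0.5, 0.5, -0.5, 85, 0, 0, 0, 0.5, 0.5, -0.5, 92, 0, 0, 0, 0.5, 0.5, -0.5, 92, 0, 0, 0, 0.5, 0.5, -0.5, 92, 0, 0, 0, 0.5])

```text
clock: 21.0
eef_pos: [453.0, 154.2, 28.0]
tool_rot: [3.141, -0.0, 1.484]
force: [0.1, -0.1, 0.2]
width: 42.7
gripper_force: 0.0
```

play_rows(deltas=[0, 0, 0, 0, 0, 0, 0, 0, 0, 0, 0, 0, 0, 0, 0, 0, 0, 0, 0, 0, 0, 0, 0, 0, 0, 0, 0, 0, 0, 0, -10, 0, 0, 0, 0, 0, 0, -35, 0, 0, 0, 0, 0, 0, -65, 0, 0, 0, 0, 0, 0, -105, 0, 0, 0, 0, 0, 0, -105, 0, 0, 0, 0, 0, 0, -105, 0, 0, 0, 0])

```text
clock: 22.25
eef_pos: [452.0, 153.7, 132.3]
tool_rot: [-3.141, 0.001, 1.484]
force: [-0.4, -0.5, -1.9]
width: 12.9
gripper_force: 58.8
```

```bash
python3 -c "
from h import *
go(491,-275.5,135,101.3)
p=read_state()['eef_pos'];brass('side',p[2]-28+6,p[:2])"
```

```text
t 22.25 pos [452.  153.7 132.3] rpy [-180.    0.   85.] q [-0.22  0.55 -0.23  2.08  0.24  0.54 -0.72] F [-0.4 -0.5 -1.9] w 12.9
DELTA -424.1 76.2 -2.7 az -0.284
side brass [273 216  28  17 258] [449.2 157.7]
```

play_rows(deltas=[-25, 4, -2.5, 0, 0, 0, 0, -70, 12, -2.5, 0, 0, -0.04, 0, -120, 21, -2.5, 0, 0, -0.1, 0, -175, 31, -2.5, 0, 0, -0.15, 0, -230, 41, -2.5, 0, 0, -0.2, 0, -285, 51, -2.5, 0, 0, -0.24, 0, -340, 61, -2.5, 0, 0, -0.284, 0, -390, 70, -2.5, 0, 0, -0.284, 0, -424, 76, -2.5, 0, 0, -0.284, 0, -424, 76, -2.5, 0, 0, -0.284, 0])

```text
clock: 23.55
eef_pos: [489.7, -278.5, 133.0]
tool_rot: [-3.139, -0.0, 1.762]
force: [-0.7, 1.2, -1.5]
width: 13.2
gripper_force: 58.6
```

play_rows(deltas=[0, 0, 0, 0, 0, 0, 0, 0, 0, 0, 0, 0, 0, 0, 0, 0, 0, 0, 0, 0, 0])

```text
clock: 23.92
eef_pos: [491.6, -273.7, 135.0]
tool_rot: [-3.141, -0.0, 1.77]
force: [-0.1, 0.5, -1.5]
width: 13.4
gripper_force: 58.6
```

```bash
python3 -c "
from h import *
go(491,-275.5,39,101.3)"
```

```text
t 23.93 pos [ 491.6 -273.7  135. ] rpy [-180.    -0.   101.4] q [ 0.71  0.66 -0.4   1.85  0.37  0.71  0.31] F [-0.1  0.5 -1.5] w 13.4
DELTA -1.7 -0.9 96.0 az 0.002
```

play_rows(deltas=[0, -0.5, 0, 0, 0, 0, 0, 0, -0.5, 25, 0, 0, 0, 0, 0, -0.5, 50, 0, 0, 0, 0, 0, -0.5, 72, 0, 0, 0, 0, 0, -0.5, 86, 0, 0, 0, 0, 0, -0.5, 92, 0, 0, 0, 0, 0, -0.5, 95, 0, 0, 0, 0, 0, -0.5, 96, 0, 0, 0, 0, 0, -0.5, 96, 0, 0, 0, 0])

```text
clock: 25.05
eef_pos: [491.3, -275.2, 39.5]
tool_rot: [3.141, 0.001, 1.768]
force: [-0.3, -0.1, -2.1]
width: 13.7
gripper_force: 58.7
```

play_rows(deltas=[0, 0, 1, 0, 0, 0, 0, 0, 0, 2, 0, 0, 0, 0, 0, 0, 2, 0, 0, 0, 0])

```text
clock: 25.42
eef_pos: [491.2, -275.2, 38.1]
tool_rot: [3.141, 0.001, 1.768]
force: [-1.2, 0.6, 7.0]
width: 13.1
gripper_force: 60.0
```

Contact at the floor height again, so I release and head for the bar.

play_rows(deltas=[0, 0, -0.5, 0, 0, 0, 0, 0, 0, -0.5, 0, 0, 0, 0.1, 0, 0, -0.5, 0, 0, 0, 0.3, 0, 0, -0.5, 0, 0, 0, 0.5, 0, 0, -0.5, 0, 0, 0, 0.5, 0, 0, -10, 0, 0, 0, 0.5, 0, 0, -40, 0, 0, 0, 0.5, 0, 0, -90, 0, 0, 0, 0.5, 0, 0, -90, 0, 0, 0, 0.5, 0, 0, -90, 0, 0, 0, 0.5])

```text
clock: 26.68
eef_pos: [490.6, -275.2, 127.2]
tool_rot: [-3.141, 0.0, 1.768]
force: [-0.6, 0.1, -1.1]
width: 42.5
gripper_force: 0.0
```

```bash
python3 -c "
from h import *
go(464,278.5,125,78)"
```

```text
t 26.68 pos [ 490.6 -275.2  127.2] rpy [-180.     0.   101.3] q [ 0.71  0.67 -0.39  1.86  0.38  0.69  0.3 ] F [-0.6  0.1 -1.1] w 42.5
DELTA 548.2 82.2 2.2 az 0.406
```

play_rows(deltas=[548, 82, 2, 0, 0, 0.406, 0.5, 548, 82, 2, 0, 0, 0.406, 0.5, 548, 82, 2, 0, 0, 0.406, 0.5, 548, 82, 2, 0, 0, 0.406, 0.5, 548, 82, 2, 0, 0, 0.406, 0.5, 548, 82, 2, 0, 0, 0.406, 0.5, 548, 82, 2, 0, 0, 0.406, 0.5, 548, 82, 2, 0, 0, 0.406, 0.5, 548, 82, 2, 0, 0, 0.406, 0.5, 548, 82, 2, 0, 0, 0.406, 0.5])

```text
clock: 27.92
eef_pos: [461.9, 284.3, 123.9]
tool_rot: [-3.14, -0.002, 1.37]
force: [-0.3, 0.6, 0.1]
width: 42.8
gripper_force: 0.0
```

play_rows(deltas=[0, 0, 0, 0, 0, 0, 0.5, 0, 0, 0, 0, 0, 0, 0.5])

```text
clock: 28.18
eef_pos: [464.1, 276.2, 124.4]
tool_rot: [-3.141, 0.002, 1.359]
force: [-0.2, 0.3, -0.7]
width: 42.9
gripper_force: 0.0
```

```bash
python3 -c "
from h import *
go(464,278.5,27,78)"
```

```text
t 28.18 pos [464.1 276.2 124.4] rpy [-1.80e+02  1.00e-01  7.79e+01] q [-0.47  0.63 -0.18  1.92  0.18  0.61 -0.98] F [-0.2  0.3 -0.7] w 42.9
DELTA 2.3 -0.6 97.4 az -0.002
```

play_rows(deltas=[1, -0.5, 0, 0, 0, 0, 0.5, 1, -0.5, 25, 0, 0, 0, 0.5, 1, -0.5, 50, 0, 0, 0, 0.5, 1, -0.5, 72, 0, 0, 0, 0.5, 1, -0.5, 90, 0, 0, 0, 0.5, 1, -0.5, 97, 0, 0, 0, 0.5, 1, -0.5, 97, 0, 0, 0, 0.5, 1, -0.5, 97, 0, 0, 0, 0.5])

```text
clock: 29.18
eef_pos: [464.3, 279.8, 28.7]
tool_rot: [3.141, -0.001, 1.362]
force: [-1.3, -0.9, -0.5]
width: 42.3
gripper_force: 0.0
```

play_rows(deltas=[0, 0, 0, 0, 0, 0, 0, 0, 0, 0, 0, 0, 0, 0, 0, 0, 0, 0, 0, 0, 0, 0, 0, 0, 0, 0, 0, 0, 0, 0, -10, 0, 0, 0, 0, 0, 0, -35, 0, 0, 0, 0, 0, 0, -65, 0, 0, 0, 0, 0, 0, -105, 0, 0, 0, 0, 0, 0, -105, 0, 0, 0, 0, 0, 0, -105, 0, 0, 0, 0])

```text
clock: 30.42
eef_pos: [463.3, 278.9, 132.6]
tool_rot: [-3.141, 0.001, 1.362]
force: [-0.6, -0.4, -2.5]
width: 12.8
gripper_force: 58.7
```

```bash
python3 -c "
from h import *
go(588,-255.5,135,11.6)
p=read_state()['eef_pos'];brass('side',p[2]-28+6,p[:2])"
```

```text
t 30.43 pos [463.3 278.9 132.6] rpy [-1.8e+02  1.0e-01  7.8e+01] q [-0.47  0.61 -0.19  1.91  0.18  0.63 -0.98] F [-0.6 -0.4 -2.5] w 12.8
DELTA -496.9 233.0 -2.4 az 1.159
side brass [223 248  36  37 481] [458.4 296. ]
```

play_rows(deltas=[-25, 12, -2.5, 0, 0, 0.08, 0, -70, 33, -2.5, 0, 0, 0.22, 0, -120, 56, -2.5, 0, 0, 0.37, 0, -170, 80, -2.5, 0, 0, 0.52, 0, -220, 103, -2.5, 0, 0, 0.67, 0, -270, 127, -2.5, 0, 0, 0.82, 0, -320, 150, -2.5, 0, 0, 0.97, 0, -370, 173, -2.5, 0, 0, 1.08, 0, -415, 194, -2.5, 0, 0, 1.13, 0, -455, 213, -2.5, 0, 0, 1.159, 0])

```text
clock: 31.72
eef_pos: [576.8, -211.6, 133.7]
tool_rot: [-3.141, 0.003, 0.201]
force: [0.1, -0.3, -2.3]
width: 13.1
gripper_force: 58.6
```

```bash
python3 -c "
from h import *
go(588,-255.5,135,11.6)"
```

```text
t 31.73 pos [ 576.8 -211.6  133.7] rpy [-179.9    0.2   11.5] q [ 0.26  0.7   0.07  1.71 -0.07  0.74 -1.  ] F [ 0.1 -0.3 -2.3] w 13.1
DELTA 2.2 45.3 -1.3 az -0.002
```

play_rows(deltas=[1, 20, -1, 0, 0, 0, 0, 2, 45, -1, 0, 0, 0, 0, 2, 45, -1, 0, 0, 0, 0, 2, 45, -1, 0, 0, 0, 0, 2, 45, -1, 0, 0, 0, 0])

```text
clock: 32.35
eef_pos: [588.7, -251.3, 136.2]
tool_rot: [-3.14, 0.001, 0.205]
force: [0.2, -0.4, -1.4]
width: 13.0
gripper_force: 58.8
```

```bash
python3 -c "
from h import *
go(588,-255.5,39,11.6)
im=get_image('side');a=im[70:190,280:400]
b=get_image('top')[140:260,345:465]
cv2.imwrite('pics/k.png',np.hstack([cv2.resize(a,(400,400),interpolation=2),cv2.resize(b,(400,400),interpolation=2)])[:,:,::-1])"
```

```text
t 32.35 pos [ 588.7 -251.3  136.2] rpy [-179.9    0.    11.8] q [ 0.32  0.72  0.07  1.63 -0.07  0.79 -0.95] F [ 0.2 -0.4 -1.4] w 13.0
DELTA -1.6 4.0 97.2 az 0.003
```

View pics/k.png

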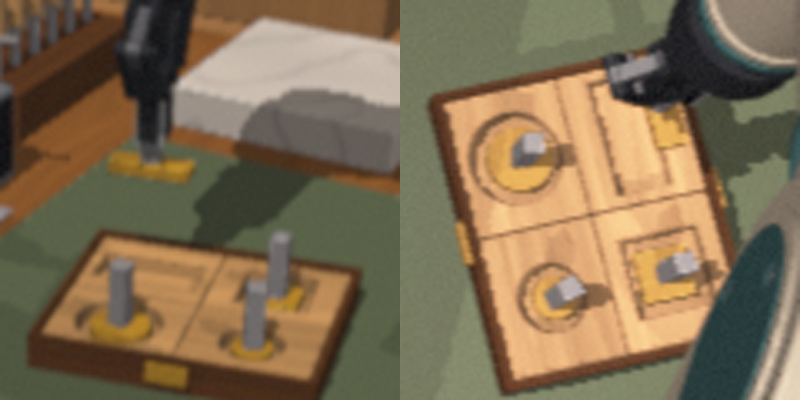

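Three stamps stand in their bays. The bar is held centred (side crop (150,165)) with its length along the long bay. Lowering it.

play_rows(deltas=[-1, 2.5, 0, 0, 0, 0, 0, -1, 2.5, 25, 0, 0, 0, 0, -1, 2.5, 50, 0, 0, 0, 0, -1, 2.5, 72, 0, 0, 0, 0, -1, 2.5, 87, 0, 0, 0, 0, -1, 2.5, 93, 0, 0, 0, 0, -1, 2.5, 96, 0, 0, 0, 0, -1, 2.5, 96.5, 0, 0, 0, 0, -1, 2.5, 96.5, 0, 0, 0, 0])

```text
clock: 33.58
eef_pos: [588.7, -256.3, 40.7]
tool_rot: [3.141, -0.001, 0.203]
force: [-0.3, 1.0, -2.9]
width: 13.6
gripper_force: 58.8
```

play_rows(deltas=[0, 0, 1, 0, 0, 0, 0, 0, 0, 2, 0, 0, 0, 0, 0, 0, 2, 0, 0, 0, 0])

```text
clock: 33.95
eef_pos: [588.6, -256.2, 38.7]
tool_rot: [3.141, -0.001, 0.203]
force: [-0.9, 0.4, 4.2]
width: 13.1
gripper_force: 59.4
```

play_rows(deltas=[0, 0, 0, 0, 0, 0, 0, 0, 0, 0, 0, 0, 0, 0.1, 0, 0, 0, 0, 0, 0, 0.3, 0, 0, 0, 0, 0, 0, 0.45, 0, 0, 0, 0, 0, 0, 0.45, 0, 0, -10, 0, 0, 0, 0.45, 0, 0, -40, 0, 0, 0, 0.45, 0, 0, -90, 0, 0, 0, 0.45, 0, 0, -120, 0, 0, 0, 0.45, 0, 0, -120, 0, 0, 0, 0.45])

```text
clock: 35.2
eef_pos: [590.3, -257.0, 161.7]
tool_rot: [3.138, -0.006, 0.203]
force: [-0.5, -0.3, 0.5]
width: 38.6
gripper_force: 0.0
```

play_rows(deltas=[-40, 60, -120, 0, 0, 0, 0.5, -100, 110, -120, 0, 0, 0, 0.5, -160, 160, -120, 0, 0, 0, 0.5, -200, 200, -120, 0, 0, 0, 0.5, -200, 200, -120, 0, 0, 0, 0.5, -200, 200, -120, 0, 0, 0, 0.5, -200, 200, -120, 0, 0, 0, 0.5])

```text
clock: 36.08
eef_pos: [431.8, -492.6, 277.3]
tool_rot: [-3.14, 0.0, 0.201]
force: [1.0, 0.1, -0.3]
width: 42.7
gripper_force: 0.0
```

```bash
python3 -c "
from h import *
go(400,-450,200,11)
im=get_image('side');a=im[100:260,240:400]
b=get_image('top')[140:270,260:460]
cv2.imwrite('pics/l.png',np.hstack([cv2.resize(a,(320,320),interpolation=2),cv2.resize(b,(470,320),interpolation=2)])[:,:,::-1])"
```

```text
t 36.08 pos [ 431.8 -492.6  277.3] rpy [-179.9    0.    11.5] q [ 0.76  0.6   0.09  1.44 -0.05  1.1  -0.52] F [ 1.   0.1 -0.3] w 42.7
DELTA -22.7 -48.1 77.3 az 0.009
```

View pics/l.png

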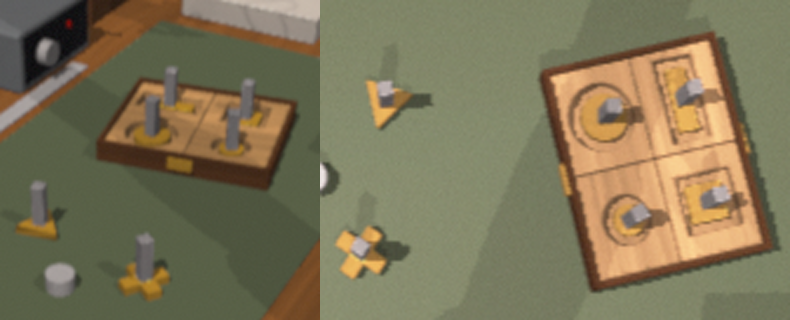

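All four stamps stand upright in their bays: in the top half, large round (602,115), bar (684,98), small round (628,218) and square (708,200). The triangle (385,102) and the cross (362,250) have not moved, and the arm is clear.

```bash
python3 -c "
from cell import *
print(finish_job())"
```

```text
the job is handed in; nothing more can be done
None
```

All four stamps were set down upright in their own bays in the order listed, the triangle and cross were left where they stood, and the job was handed in at about 36 s.

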